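# Hold a texture roller in the V-block for carving

### The job

Take the thicker of the two wooden texture rollers off its rest and lay it gently in the metal V-block, lined up with the groove, its flat end close up to the stop plate and its thin spindle pointing out of the open end. Then press down firmly on the roller so that it bears on both sloping sides, and finish while still holding it pressed down like that, ready for carving. Leave the slim roller, the bowl and the jar where they are.

Things in the scene. Friction and masses are not known exactly. Their poses are not given: they have to be found in the camera images.
- roller: Thick wooden roller, loose, 0.15 to 0.25 kg. Barrel 48 mm in diameter, 150 mm long; a spindle 16 mm thick, 40 mm long on one end, the other end flat. Origin on the axis at the barrel's middle; x along the axis to the flat end (spindle at -x). At the start on rest_a, axis level, 36 mm above the table, spindle roughly towards the robot; the barrel's middle 90 mm are free for fingers.
- spindle_tip (a point): Free end of the thick roller's spindle, on the axis, 115 mm from the barrel's middle.
- slim_roller: The other roller, same wood and lengths but 34 mm in diameter, on rest_b; same frame as the thick one. To be left alone (within 30 mm).
- rest_a: A low wooden rest, fixed, 136 x 70 mm, 27 mm high, with a shallow saddle at each end; origin at the centre of its underside, x along the lying roller. The two rests trade places between starts.
- rest_b: The other low wooden rest, fixed, twin of rest_a.
- block: Aluminium V-block, fixed. Origin at the centre of its underside, x along the groove to the stop plate, z up. Base 166 x 104 x 12 mm; on it two V saddles, x -68 to -32 and 32 to 68 mm, 80 mm wide, top 52 mm above the table; the 64 mm gap between them is open down to the base, for fingers. At +x an upright stop plate, inner face at x = 80 mm, 60 mm wide, 76 mm high; the -x end is open.
- vee (a point): Where the middle of the thick roller's barrel lies when fully seated with 5 mm between flat end and stop plate: on the groove's centre plane, 58 mm above the table; the crown is then at 82 mm. Axes as the block's. Any gap to the stop up to 12 mm is fine. The groove is a 90 degree V, 56 mm wide at the top, its bottom 24 mm above the table; a loosely laid roller centres itself.
- jaw_left: The V's sloping sides on the block's +y side (both saddles, rigid, fixed; origin and axes as the block). A firm hold bears on this side with at least 2 N: closed fingertips pushing down on the crown of the loosely lying roller, mid-barrel, with 5 to 20 N do it; its own weight does not, and a roller clamped in the fingers a little off-centre bears on one side only. Over 60 N is too rough.
- jaw_right: The sloping sides of the V on the block's -y side; otherwise as jaw_left, also at least 2 N.
- bowl: Terracotta bowl, 110 mm across, 45 mm high, origin under its centre. Leave alone (within 30 mm).
- jar: Closed glaze jar, 60 mm across, 70 mm high, origin under its centre. Leave alone (within 30 mm).
There are look-alikes about, which are no part of the job. Leave any red look-alike of the roller alone.

How it is judged:
By the outcome, as a careful person would: the job done as asked, in the order asked, and still so for the second after the job is handed in, while the arm keeps its last pose, push and grip.
It also fails if it takes over 48 s, if anything falls off the work surface, if the arm or the gripper's body presses on something with over 40 N, if the wrist force passes 120 N, or if a joint passes its speed limit or range.

### The arm

A 7-joint arm with a two-finger parallel gripper is mounted at the origin on the work surface. World frame = base frame: x ahead of the robot, y to its left, z up, the work surface at z = 0. Lengths are in m, angles in degrees, forces in N, time in s.
With the tool pointing down it reaches from about 0.4 to 0.9 m from the base axis. Payload 5.5 kg.
Tool frame: the origin (TCP) lies between the finger pads; the fingertips stand finger_overhang ahead of it and the grasp point (between the pads) is the TCP (finger_overhang is the distance from the TCP to the fingertips, in m); y points along the fingers, z is the direction in which the jaws open and shut, and the axes are right-handed (so a half turn about y gives the same grasp; the last joint's range is limited). The gripper opens to 85 mm and grips with 20 to 120 N. Pads are 22 mm wide; open, the fingers measure 114 mm over their backs; the gripper's body (76 mm by 85 mm) begins 54 mm behind the grasp point. The pads swing forward as they close: fully open they stand 13 mm farther back than shut.
Start: joints at [-57.456, 28.699, -24.465, 88.831, 12.651, 65.22, -12.049], TCP at [0.195, 0.62, 0.25] pointing down, gripper open.
Joint ranges: [-164.97, 164.97], [-17.58, 116.51], [-87.97, 89.64], [11.32, 138.91], [-80.73, 260.73], [10.89, 115.49], [-147.41, 147.41]. Speed limits (degrees/s): [147.25, 147.25, 180, 180, 180, 180, 180].

### API

Orientations are given as [roll, pitch, yaw] about the fixed x, y, z axes, in that order (R = Rz(yaw) Ry(pitch) Rx(roll)).
In Python, from rig import get_state, camera, get_calibration, sign_off, finger_overhang gives the robot as it stands.
- The arm moves only by the tool play_rows, never from a script. Its argument "series" is a list of rows, each an object with "angular": the turn, a rotation vector about the tool's x, y, z in degrees, a list of three; "translation": the shift along the tool's x, y, z in m, a list of three; "claw": the opening, from 0 (shut) to 1 (fully open). In form: [{"angular": [ax, ay, az], "translation": [tx, ty, tz], "claw": claw}, ...]. A call has 1 to 8 rows; each row is the pose to reach, as a shift and turn from the pose measured when the call began, along the tool's axes at that moment; what a row does not reach only later rows make up. A row lasts 1/8 s, in which the tool goes at most 62.5 mm and 10.7 degrees, less where a joint would pass 70% of its speed; a pose out of reach is approached as far as the arm can. A call with a gripper value outside its range is refused whole. The fingers move at their own pace and stop on an object; "newtons" is the grip in N (left out, the last holds). Time passes only in rows, so rows that repeat a pose let the fingers close. It gives the time, the measured TCP pose, the force and the opening at its end, in the units of the state.
- get_state(): the state, without advancing time (a new reading comes with each control period).
- camera(name): name is "scene" or "top" or "wrist"; returns (picture, depth): 420x560x3 uint8, red, green, blue; 420x560 float32, m along the optical axis (not along the pixel's ray), 0 where there is no reading.
- get_calibration(name): a dict with "K" (3x3 intrinsics, pixels), "rvec" (rotation vector, rad) and "tvec" (3), from world to camera coordinates, as OpenCV has them; the wrist camera has in their place "hand_eye" (4x4, takes a point from camera to tool coordinates, whose origin is the TCP and whose axes are the tool frame's). Camera axes: x right, y down, z forward; pixel columns grow to the right and rows downward; lengths in m; the calibration is good to about 2 mm. A picture is of the moment at which its call begins: read the wrist's pose just before it. get_calibration takes no time and is no camera call.
- sign_off(): hands the job in, once; it reports no verdict.
The state is a dict: "clock": time; "q": joint angles; "dq": joint speeds; "joint_efforts": joint torques, N m; "tcp_pos": TCP position; "tcp_rot": TCP orientation; "ft_force": force on the tool from outside, world axes, zero at the start; "ft_torque": the same for the moment, N m; "width": opening from 0.0 (shut) to 1.0 (fully open).
Only numpy, scipy, OpenCV 4.12 (cv2) and the standard library are available. Lean on these libraries where they do the work, as an engineer would, in place of code of your own. Each camera call takes 0.05 s, during which the arm holds its last target. There are 200 camera calls.

## Working session

There is one attempt and no reset: what is moved stays moved. The work goes in short steps, Python scripts to look and compute and a tool call to move; the robot and the scene stay as the last step left them, time stands still between calls to the robot, and variables do not carry over. Pictures are saved under pics/ and viewed, about 8 in all and at most 12, crops included, and the job is handed in when it is done.

Besides the shell and the picture viewer there is one more tool, called after ">>>" as name(argument=value, ...), one argument or row to a line, values as JSON. play_rows: Moves the arm, as the interface text tells. Its arguments: {"type":"object","properties":{"series":{"type":"array","items":{"type":"object","properties":{"angular":{"type":"array","items":{"type":"number"}},"translation":{"type":"array","items":{"type":"number"}},"claw":{"type":"number"}}}},"newtons":{"type":"number"}},"required":["series"]}

```bash
mkdir -p pics; ls; python3 - <<'E'
from rig import *
import cv2,numpy as np
print(get_state(),finger_overhang)
for n in("scene","top"):
    p,d=camera(n); np.savez(f"{n}0.npz",p=p,d=d); c=get_calibration(n); print(n,c)
    cv2.imwrite(f"pics/{n}0.png",p[...,::-1])
print(get_calibration("wrist"))
E
```

```text
pics
{'clock': 0.0, 'q': array([-57.45908439,  28.75617077, -24.45306253,  88.8893771 ,
        12.6532036 ,  65.22085235, -12.0511278 ]), 'dq': array([-0.01446053, -0.08967472, -0.08753882,  0.08126215,  0.07707884,
       -0.0390947 ,  0.03097203]), 'joint_efforts': array([ 4.62026983e-04, -5.69529104e+01, -5.81631124e+00, -2.80939007e+01,
        1.05285933e-02,  1.21531458e-02,  2.92761433e-05]), 'tcp_pos': array([0.1948987 , 0.61941704, 0.24924825]), 'tcp_rot': array([-9.01124276e+01,  2.27099112e-03, -1.74590546e+01]), 'ft_force': array([-0.38708702,  0.52625109,  0.20335317]), 'ft_torque': array([-0.08155922, -0.01239006, -0.02174958]), 'width': 1.001890886234468} 0.019
scene {'K': array([[411.42085117,   0.        , 278.93498813],
       [  0.        , 411.42085117, 215.19704535],
       [  0.        ,   0.        ,   1.        ]]), 'rvec': array([ 2.1634914 ,  0.85649311, -0.35693363]), 'tvec': array([-0.45252588, -0.20594813,  1.18856466])}
top {'K': array([[518.68044414,   0.        , 285.3216017 ],
       [  0.        , 518.68044414, 202.17420859],
       [  0.        ,   0.        ,   1.        ]]), 'rvec': array([ 2.13063938, -2.18911663,  0.09168146]), 'tvec': array([0.07301354, 0.59156603, 0.98757227])}
{'K': array([[337.24050432,   0.        , 281.59335374],
       [  0.        , 337.24050432, 202.9343092 ],
       [  0.        ,   0.        ,   1.        ]]), 'hand_eye': array([[-3.11839510e-04,  9.55277648e-01,  2.95710192e-01,
        -7.46956035e-02],
       [-1.07963061e-03, -2.95710355e-01,  9.55277038e-01,
        -1.24317911e-01],
       [ 9.99999369e-01, -2.13646514e-05,  1.12356116e-03,
         1.34196034e-03],
       [ 0.00000000e+00,  0.00000000e+00,  0.00000000e+00,
         1.00000000e+00]])}
```

View pics/top0.png

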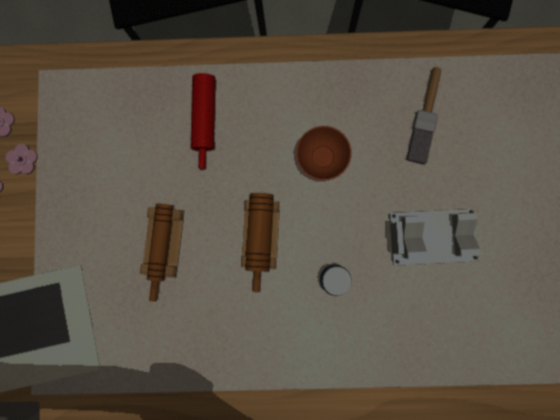

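View pics/scene0.png

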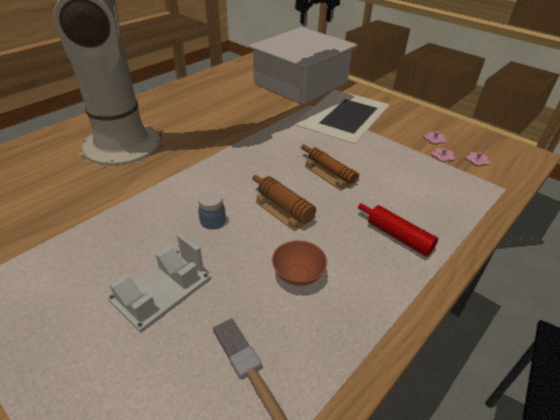

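Two wooden candidates in top view: (160,243), which is narrow, and (260,233), which is wider. The red look-alike is at (203,112). The thick roller should be (260,233). The block is at (435,237), and its stop plate appears to be at the left end (395,237). I'll measure both and confirm with a crop.

```bash
cat > h.py <<'E'
import numpy as np,cv2
from rig import *
def cloud(name,p,d,pose=None):
    c=get_calibration(name);K=c["K"];v,u=np.mgrid[:420,:560]
    P=np.stack([(u-K[0,2])/K[0,0]*d,(v-K[1,2])/K[1,1]*d,d],-1)
    if name=="wrist":
        H=c["hand_eye"];from scipy.spatial.transform import Rotation as R
        P=P@H[:3,:3].T+H[:3,3]
        return P@R.from_euler("xyz",pose[1],degrees=True).as_matrix().T+pose[0]
    return (P-c["tvec"])@cv2.Rodrigues(c["rvec"])[0]
E
python3 - <<'E'
from h import *
z=np.load("top0.npz");p,d=z["p"],z["d"];W=cloud("top",p,d)
print("table z",np.median(W[300:360,200:400,2]))
def box(a,b,c,e):
    m=np.zeros(d.shape,bool);m[b:e,a:c]=1;return m&(d>0)
for n,b in(("slim",(135,190,190,310)),("thick",(235,180,290,300))):
    # crown strip -> axis; pixels higher than the rest top
    for lo in(.031,.048):
        q=W[box(*b)&(W[...,2]>lo)]
        if len(q)<20:continue
        r=cv2.minAreaRect(q[:,:2].astype(np.float32));print(n,lo,len(q),"c",q[:,:2].mean(0),r,"zmax",np.percentile(q[:,2],98))
q0=box(375,195,490,275)
for lo,hi in((.008,.02),(.045,.058),(.062,.09)):
    q=W[q0&(W[...,2]>lo)&(W[...,2]<hi)]
    if len(q)>10:print("block",lo,len(q),q.mean(0),cv2.minAreaRect(q[:,:2].astype(np.float32)))
for n,b in(("bowl",(290,120,360,185)),("jar",(315,260,360,300))):
    q=W[box(*b)&(W[...,2]>.03)];print(n,q.mean(0),q[:,2].max())
a=cv2.resize(p[180:310,130:310],None,fx=4,fy=4,interpolation=2)[...,::-1];b=cv2.resize(p[195:280,375:495],None,fx=3,fy=3)[...,::-1]
o=np.zeros((600,720,3),np.uint8);o[:520]=a
cv2.imwrite("pics/crop.png",np.clip(o*1.8,0,255))
cv2.imwrite("pics/blk.png",np.clip(b*1.8,0,255))
E
```

```text
table z 0.000767644910578724
slim 0.031 1420 c [0.51180862 0.3048543 ] ((0.5021817684173584, 0.3075442612171173), (0.03433524817228317, 0.18923556804656982), 83.05540466308594) zmax 0.04644297863867166
thick 0.031 2089 c [0.52713955 0.10831749] ((0.5156646966934204, 0.1102675348520279), (0.047323718667030334, 0.18987441062927246), 85.53036499023438) zmax 0.0619274278159789
thick 0.048 1649 c [0.53510479 0.10833046] ((0.5356260538101196, 0.10861364006996155), (0.0431690439581871, 0.1500035524368286), 84.94416809082031) zmax 0.062049484421113084
block 0.008 2317 [ 0.51702478 -0.23535419  0.01259159] ((0.518452525138855, -0.2333730012178421), (0.10539484769105911, 0.16785873472690582), 2.069955587387085)
block 0.045 874 [ 0.51870469 -0.23530649  0.05094646] ((0.5185618996620178, -0.22901809215545654), (0.07994318008422852, 0.1596296727657318), 1.4209688901901245)
block 0.062 211 [ 0.51640731 -0.15389272  0.07494981] ((0.5170694589614868, -0.15479405224323273), (0.058127790689468384, 0.010893979109823704), 1.2624422311782837)
bowl [ 0.69292952 -0.02263525  0.04040055] 0.050374236407698406
jar [ 0.44110633 -0.03348621  0.06552782] 0.07523800637002467[ WARN:0@0.565] global loadsave.cpp:1063 imwrite_ Unsupported depth image for selected encoder is fallbacked to CV_8U.
```

View pics/crop.png

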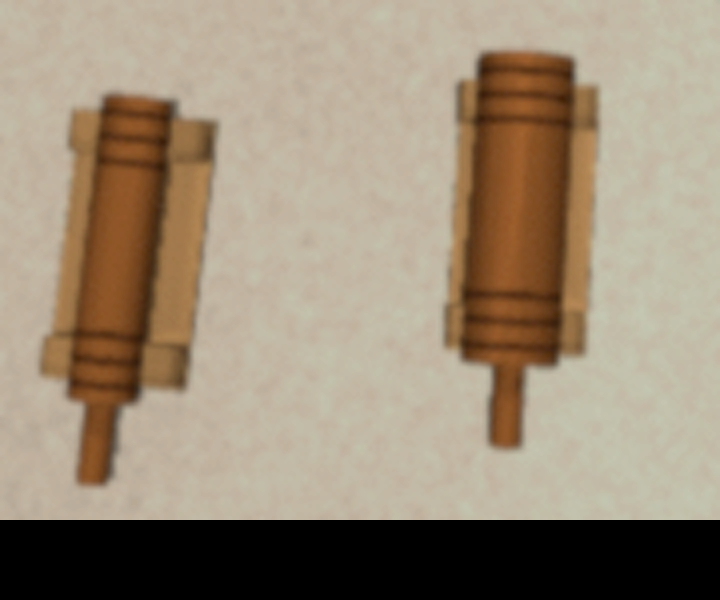

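View pics/blk.png

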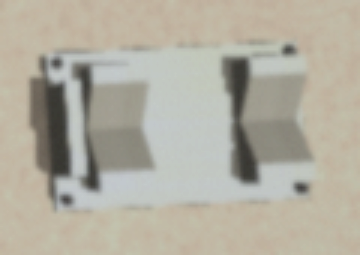

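The crop shows the thick roller at right, barrel (520,210), with its spindle at (505,410) towards the robot. It measures 47 mm wide against 34 mm for the slim one. The block's stop plate is at its left (+y) end. To keep joint 7 in range when I turn onto the block, I'll grasp with tool yaw about -185°.

>>> play_rows(
  series=[
    {"angular": [0,10,0],"translation": [0.03,0,-0.024],"claw": 1},
    {"angular": [0,20,0],"translation": [0.06,0,-0.048],"claw": 1},
    {"angular": [0,30,0],"translation": [0.09,0,-0.072],"claw": 1},
    {"angular": [0,40,0],"translation": [0.12,0,-0.096],"claw": 1},
    {"angular": [0,50,0],"translation": [0.15,0,-0.12],"claw": 1},
    {"angular": [0,60,0],"translation": [0.18,0,-0.144],"claw": 1},
    {"angular": [0,70,0],"translation": [0.21,0,-0.168],"claw": 1},
    {"angular": [0,80,0],"translation": [0.24,0,-0.192],"claw": 1},
  ],
)

```text
clock: 1.1
tcp_pos: [0.3666, 0.363, 0.2494]
tcp_rot: [-90.0, -0.1, -97.8]
ft_force: [0.1, -0.0, -0.4]
width: 1.004
```

```bash
python3 - <<'E'
from h import *
s=get_state();print(s["clock"],s["q"],s["tcp_pos"],s["tcp_rot"])
z=np.load("top0.npz");W=cloud("top",z["p"],z["d"])
for v in(205,222,232,242,255):print([int(1000*x) for x in W[v,240:284:2,2]])
E
```

```text
1.1 [-43.11397238  13.46291959  -5.3301213  108.46843352   1.49929827
  58.26082643 -56.87768209] [0.36661833 0.36296311 0.24939023] [-90.04129768  -0.12558583 -97.78756759]
[0, 0, 3, 24, 23, 46, 53, 58, 56, 59, 59, 58, 55, 57, 53, 50, 46, 21, 26, 20, 1, 1]
[0, -1, 4, 4, 44, 49, 56, 56, 56, 61, 57, 59, 56, 53, 52, 49, 38, 10, 8, 6, 1, 0]
[0, 2, 8, 3, 46, 51, 54, 55, 58, 59, 58, 61, 57, 53, 52, 44, 8, 7, 4, 2, 0, 2]
[0, -2, 6, 4, 49, 49, 61, 58, 57, 61, 59, 58, 56, 54, 52, 42, 4, 4, 9, 1, 4, -4]
[-2, 3, 5, 41, 49, 54, 53, 55, 59, 59, 61, 59, 56, 52, 50, 40, 3, 4, 6, 0, -1, 0]
```

>>> play_rows(
  series=[
    {"angular": [0,10,0],"translation": [0.028,0,0.025],"claw": 1},
    {"angular": [0,20,0],"translation": [0.057,0,0.05],"claw": 1},
    {"angular": [0,30,0],"translation": [0.086,0,0.075],"claw": 1},
    {"angular": [0,40,0],"translation": [0.114,0,0.1],"claw": 1},
    {"angular": [0,50,0],"translation": [0.143,0,0.126],"claw": 1},
    {"angular": [0,60,0],"translation": [0.171,0,0.151],"claw": 1},
    {"angular": [0,70,0],"translation": [0.2,0,0.176],"claw": 1},
    {"angular": [0,80,0],"translation": [0.229,0,0.202],"claw": 1},
  ],
)

```text
clock: 2.1
tcp_pos: [0.536, 0.1077, 0.2495]
tcp_rot: [-89.9, -0.1, -178.1]
ft_force: [0.4, 0.9, -0.3]
width: 0.999
```

```bash
python3 - <<'E'
from h import *
s=get_state();pose=(s["tcp_pos"],s["tcp_rot"]);p,d=camera("wrist")
print(s["clock"],s["q"],*pose)
W=cloud("wrist",p,d,pose)
m=(d>0)&(W[...,2]>.049)&(W[...,2]<.07)&(abs(W[...,0]-.536)<.12)&(abs(W[...,1]-.108)<.05)
q=W[m];print(m.sum(),cv2.minAreaRect(q[:,:2].astype(np.float32)),np.percentile(q[:,2],95))
cv2.imwrite("pics/w1.png",p[...,::-1])
E
```

```text
2.1 [-27.74730011  16.7274896   16.27877218 104.97699515  -5.27628423
  59.15395139 -97.50103376] [0.53596874 0.10771279 0.24946583] [-8.98817195e+01 -9.61677169e-02 -1.78098321e+02]
6212 ((0.5375353693962097, 0.11247801780700684), (0.041817016899585724, 0.14994432032108307), 85.48994445800781) 0.060693021541574715
```

View pics/w1.png

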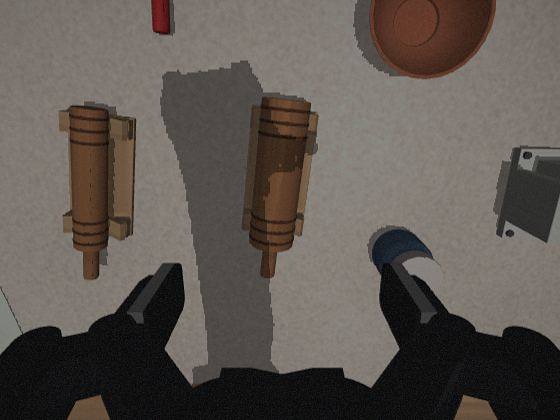

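The wrist view shows the thick roller at (282,175), the slim one at (90,180), and the jar at (400,255), which is well clear of the right finger. I'll go lower and re-measure.

>>> play_rows(
  series=[
    {"angular": [0,3,0],"translation": [0,0.03,-0.001],"claw": 1},
    {"angular": [0,6.6,0],"translation": [0,0.06,-0.003],"claw": 1},
    {"angular": [0,6.6,0],"translation": [0,0.09,-0.003],"claw": 1},
    {"angular": [0,6.6,0],"translation": [0,0.115,-0.003],"claw": 1},
    {"angular": [0,6.6,0],"translation": [0,0.115,-0.003],"claw": 1},
  ],
)

```text
clock: 2.78
tcp_pos: [0.5369, 0.1036, 0.1327]
tcp_rot: [-89.6, -0.2, 174.6]
ft_force: [0.3, -0.5, 0.3]
width: 0.999
```

```bash
python3 - <<'E'
from h import *
s=get_state();pose=(s["tcp_pos"],s["tcp_rot"]);p,d=camera("wrist")
print(s["clock"],s["q"],*pose)
W=cloud("wrist",p,d,pose)
for lo in(.045,.05,.055):
    m=(d>0)&(W[...,2]>lo)&(W[...,2]<.07)&(abs(W[...,0]-.536)<.12)&(abs(W[...,1]-.108)<.05)
    q=W[m];print(m.sum(),cv2.minAreaRect(q[:,:2].astype(np.float32)),np.percentile(q[:,2],95))
for b in(1,2,3):pass
# centre line from side midpoints
a=np.deg2rad(-4.9);ex=np.array([np.cos(a),np.sin(a)]);ey=np.array([-ex[1],ex[0]])
m=(d>0)&(W[...,2]>.04)&(W[...,2]<.07)&(abs(W[...,0]-.536)<.12)&(abs(W[...,1]-.108)<.05);q=W[m];t=(q[:,:2]-[.536,.11])@np.c_[ex,ey]
for x in np.arange(-.06,.08,.02):
    k=abs(t[:,0]-x)<.004
    if k.sum()>40:
        c=np.polyfit(t[k,1],q[k,2],2);A=np.c_[2*t[k,1],2*q[k,2],np.ones(k.sum())];sol=np.linalg.lstsq(A,t[k,1]**2+q[k,2]**2,rcond=None)[0]
        print(round(x,3),k.sum(),"edges",np.percentile(t[k,1],[1,99]).round(4),"circ",sol[:2].round(4))
E
```

```text
2.775 [ -26.77998906   25.68591404   15.96018684  110.24369415   -9.10984137
   45.59901145 -101.3270903 ] [0.53690619 0.10364583 0.13266512] [-8.95772412e+01 -1.73499536e-01  1.74563974e+02]
14783 ((0.5189837217330933, 0.11385568231344223), (0.045349013060331345, 0.18717321753501892), 85.37285614013672) 0.06059615442298435
13468 ((0.5373200178146362, 0.11206500977277756), (0.040558379143476486, 0.15029752254486084), 85.48605346679688) 0.06064312872635379
10335 ((0.5373520255088806, 0.11230458319187164), (0.033303581178188324, 0.15033021569252014), 85.88317108154297) 0.06074352258653625
-0.06 663 edges [-0.0206  0.0245] circ [0.002  0.0367]
-0.04 687 edges [-0.0204  0.0249] circ [0.0022 0.0366]
-0.02 728 edges [-0.0201  0.0246] circ [0.0023 0.0367]
0.0 798 edges [-0.0207  0.025 ] circ [0.0024 0.0367]
0.02 867 edges [-0.0204  0.0251] circ [0.0025 0.0366]
0.04 938 edges [-0.0202  0.0251] circ [0.0027 0.0368]
0.06 1034 edges [-0.0199  0.0252] circ [0.0028 0.0367]
0.08 70 edges [-0.0182  0.0236] circ [0.002  0.0403]
```

>>> play_rows(
  series=[
    {"angular": [0,0,0],"translation": [0,0,-0.008],"claw": 1},
    {"angular": [0,0,0],"translation": [0,0,-0.008],"claw": 1},
    {"angular": [0,0,0],"translation": [0,0,-0.008],"claw": 1},
  ],
)

```text
clock: 3.2
tcp_pos: [0.5393, 0.1122, 0.1348]
tcp_rot: [-89.7, 0.0, 174.6]
ft_force: [-0.2, -1.1, -0.1]
width: 0.999
```

>>> play_rows(
  series=[
    {"angular": [0,-0.8,0.3],"translation": [0.003,0.025,0],"claw": 1},
    {"angular": [0,-0.8,0.3],"translation": [0.003,0.05,0],"claw": 1},
    {"angular": [0,-0.8,0.3],"translation": [0.003,0.075,0],"claw": 1},
    {"angular": [0,-0.8,0.3],"translation": [0.003,0.09,0],"claw": 1},
    {"angular": [0,-0.8,0.3],"translation": [0.003,0.097,0],"claw": 1},
    {"angular": [0,-0.8,0.3],"translation": [0.003,0.097,0],"claw": 1},
  ],
)

```text
clock: 3.95
tcp_pos: [0.5365, 0.1118, 0.0379]
tcp_rot: [-89.7, 0.3, 175.4]
ft_force: [-0.3, 0.9, 0.3]
width: 0.999
```

>>> play_rows(
  series=[
    {"angular": [0,0,0],"translation": [0,0,0],"claw": 0.7},
    {"angular": [0,0,0],"translation": [0,0,0],"claw": 0.6},
    {"angular": [0,0,0],"translation": [0,0,0],"claw": 0.5},
    {"angular": [0,0,0],"translation": [0,0,0],"claw": 0.4},
    {"angular": [0,0,0],"translation": [0,0,0],"claw": 0.4},
    {"angular": [0,0,0],"translation": [0,0,0],"claw": 0.4},
  ],
  newtons=40,
)

```text
clock: 4.7
tcp_pos: [0.537, 0.111, 0.0389]
tcp_rot: [-89.6, 0.4, 175.4]
ft_force: [-1.0, -2.4, 5.8]
width: 0.549
```

>>> play_rows(
  series=[
    {"angular": [0,0,0],"translation": [0,-0.01,0],"claw": 0.4},
    {"angular": [0,0,0],"translation": [0,-0.03,0],"claw": 0.4},
    {"angular": [0,0,0],"translation": [0,-0.06,0],"claw": 0.4},
    {"angular": [0,0,0],"translation": [0,-0.09,0],"claw": 0.4},
    {"angular": [0,0,0],"translation": [0,-0.12,0],"claw": 0.4},
    {"angular": [0,0,0],"translation": [0,-0.15,0],"claw": 0.4},
    {"angular": [0,0,0],"translation": [0,-0.17,0],"claw": 0.4},
    {"angular": [0,0,0],"translation": [0,-0.17,0],"claw": 0.4},
  ],
  newtons=60,
)

```text
clock: 5.7
tcp_pos: [0.537, 0.1126, 0.211]
tcp_rot: [-89.8, 0.6, 175.4]
ft_force: [0.6, -0.3, -2.2]
width: 0.54
```

>>> play_rows(
  series=[
    {"angular": [0,-9,0],"translation": [-0.001,0,0.025],"claw": 0.4},
    {"angular": [0,-18,0],"translation": [-0.002,0,0.06],"claw": 0.4},
    {"angular": [0,-27,0],"translation": [-0.003,0,0.095],"claw": 0.4},
    {"angular": [0,-36,0],"translation": [-0.004,0,0.13],"claw": 0.4},
    {"angular": [0,-45,0],"translation": [-0.005,0,0.165],"claw": 0.4},
    {"angular": [0,-54,0],"translation": [-0.006,0,0.2],"claw": 0.4},
    {"angular": [0,-63,0],"translation": [-0.007,0,0.235],"claw": 0.4},
    {"angular": [0,-72,0],"translation": [-0.008,0,0.27],"claw": 0.4},
  ],
)

```text
clock: 6.7
tcp_pos: [0.5221, -0.1579, 0.211]
tcp_rot: [-89.5, -0.1, -112.3]
ft_force: [0.6, 0.4, -1.2]
width: 0.543
```

>>> play_rows(
  series=[
    {"angular": [0,-8,0],"translation": [0.027,0,0.01],"claw": 0.4},
    {"angular": [0,-16,0],"translation": [0.055,0,0.02],"claw": 0.4},
    {"angular": [0,-22,0],"translation": [0.075,0,0.027],"claw": 0.4},
    {"angular": [0,-23.9,0],"translation": [0.082,0,0.03],"claw": 0.4},
    {"angular": [0,-23.9,0],"translation": [0.082,0,0.03],"claw": 0.4},
    {"angular": [0,-23.9,0],"translation": [0.082,0,0.03],"claw": 0.4},
  ],
)

```text
clock: 7.45
tcp_pos: [0.5184, -0.2442, 0.2106]
tcp_rot: [-89.6, -0.2, -88.4]
ft_force: [0.3, -0.2, -1.3]
width: 0.542
```

```bash
cat > m.py <<'E'
from h import *
import sys
s=get_state();pose=(s["tcp_pos"],s["tcp_rot"]);p,d=camera("wrist")
print(s["clock"],s["q"],*pose)
W=cloud("wrist",p,d,pose);np.savez("wl.npz",W=W,p=p,d=d)
cv2.imwrite(f"pics/{sys.argv[1]}.png",p[...,::-1])
T=camera("top");V=cloud("top",*T);cv2.imwrite(f"pics/{sys.argv[1]}t.png",T[0][...,::-1]);np.savez("tl.npz",W=V,p=T[0],d=T[1])
E
python3 m.py w2; python3 - <<'E'
from h import *
z=np.load("wl.npz");W,d=z["W"],z["d"]
b=(d>0)&(abs(W[...,0]-.518)<.08)&(abs(W[...,1]+.235)<.11)
for lo,hi in((.006,.018),(.046,.056),(.062,.085)):
    q=W[b&(W[...,2]>lo)&(W[...,2]<hi)]
    if len(q)>10:print(lo,len(q),q.mean(0),cv2.minAreaRect(q[:,:2].astype(np.float32)),np.percentile(q[:,1],[1,5,50,95,99]).round(4))
E
```

```text
7.45 [ 15.53691446  21.22576176   8.70042946 103.73850139  -3.80179034
  54.86014382  27.38273744] [ 0.51840715 -0.24422508  0.21055091] [-89.59964971  -0.22297763 -88.43871706]
0.006 2007 [ 0.51764133 -0.16050864  0.01277053] ((0.5182240009307861, -0.159139484167099), (0.10417301952838898, 0.024144891649484634), 1.5707626342773438) [-0.1707 -0.168  -0.1609 -0.1501 -0.1476]
0.046 237 [ 0.51515828 -0.1659756   0.05194565] ((0.5186594724655151, -0.16356420516967773), (0.07946263998746872, 0.014504089951515198), 1.4050917625427246) [-0.1717 -0.1715 -0.1692 -0.156  -0.1558]
0.062 1286 [ 0.51759563 -0.15164899  0.07634822] ((0.5180479884147644, -0.15140779316425323), (0.05998190492391586, 0.010146163403987885), 1.3485459089279175) [-0.1569 -0.1563 -0.1517 -0.147  -0.1465]
```

View pics/w2.png

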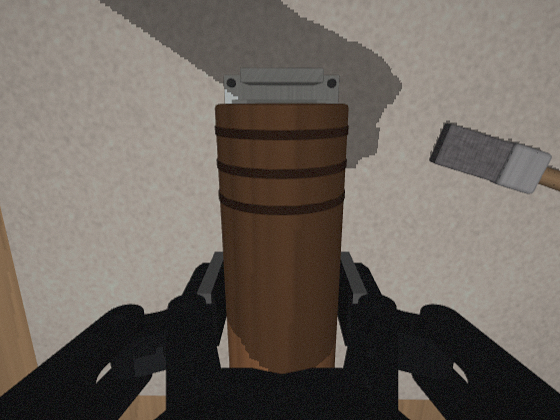

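The wrist view shows the roller held level, flat end towards the stop plate (plate top at (282,75)). The plate and the base outline disagree by several mm along the groove, so I'll resolve that using the saddle edges.

```bash
python3 - <<'E'
from h import *
z=np.load("top0.npz");W=cloud("top",z["p"],z["d"])
b=(abs(W[...,0]-.518)<.06)&(abs(W[...,1]+.235)<.11)
# saddle rim tops (flat, z~.052), in block-aligned coordinates about (.5185,-.235), 1.5 deg
a=np.deg2rad(91.5);E=np.c_[[np.cos(a),np.sin(a)],[-np.sin(a),np.cos(a)]]
T=(W[...,:2]-[.5185,-.235])@E
h=W[...,2]
for nm,m in(("rim",b&(abs(h-.052)<.006)&(abs(abs(T[...,1])-.034)<.006)),("plate",b&(h>.066)&(abs(T[...,1])<.028)),("base",b&(abs(h-.012)<.006)&(abs(T[...,1])>.042))):
    c,e=np.histogram(T[m][:,0]*1000,np.arange(-96,100,4));print(nm);print(dict(zip(e[:-1].astype(int),c)))
rim=b&(abs(h-.052)<.006)&(abs(T[...,0])<.072)
print("rim lateral",np.percentile(T[rim][:,1],[1,3,97,99]))
m=b&(h>.022)&(h<.058)&(abs(T[...,0])<.07)&(abs(T[...,1])<.03)
for s in(-1,1):
    k=m&(s*T[...,0]>0);A=np.c_[abs(T[k][:,1]),np.ones(k.sum())]
    t=T[k][:,1];zz=h[k];f=lambda c:np.abs(zz-.0248-abs(t-c)).sum()
    cs=np.arange(-.008,.008,.0005);print("groove",s,cs[np.argmin([f(c) for c in cs])],k.sum())
E
```

```text
rim
{np.int64(-96): np.int64(0), np.int64(-92): np.int64(0), np.int64(-88): np.int64(0), np.int64(-84): np.int64(0), np.int64(-80): np.int64(0), np.int64(-76): np.int64(7), np.int64(-72): np.int64(28), np.int64(-68): np.int64(27), np.int64(-64): np.int64(28), np.int64(-60): np.int64(25), np.int64(-56): np.int64(26), np.int64(-52): np.int64(23), np.int64(-48): np.int64(25), np.int64(-44): np.int64(29), np.int64(-40): np.int64(33), np.int64(-36): np.int64(1), np.int64(-32): np.int64(0), np.int64(-28): np.int64(0), np.int64(-24): np.int64(0), np.int64(-20): np.int64(0), np.int64(-16): np.int64(0), np.int64(-12): np.int64(0), np.int64(-8): np.int64(0), np.int64(-4): np.int64(0), np.int64(0): np.int64(0), np.int64(4): np.int64(0), np.int64(8): np.int64(0), np.int64(12): np.int64(0), np.int64(16): np.int64(0), np.int64(20): np.int64(0), np.int64(24): np.int64(7), np.int64(28): np.int64(28), np.int64(32): np.int64(26), np.int64(36): np.int64(27), np.int64(40): np.int64(26), np.int64(44): np.int64(28), np.int64(48): np.int64(27), np.int64(52): np.int64(26), np.int64(56): np.int64(25), np.int
[... 2358 characters left out ...]
int64(23), np.int64(16): np.int64(19), np.int64(20): np.int64(19), np.int64(24): np.int64(18), np.int64(28): np.int64(20), np.int64(32): np.int64(20), np.int64(36): np.int64(17), np.int64(40): np.int64(22), np.int64(44): np.int64(20), np.int64(48): np.int64(19), np.int64(52): np.int64(22), np.int64(56): np.int64(19), np.int64(60): np.int64(21), np.int64(64): np.int64(20), np.int64(68): np.int64(21), np.int64(72): np.int64(14), np.int64(76): np.int64(22), np.int64(80): np.int64(26), np.int64(84): np.int64(2), np.int64(88): np.int64(0), np.int64(92): np.int64(0)}
rim lateral [-0.0397997  -0.03916126  0.03863335  0.03944514]
groove -1 6.938893903907228e-18 636
groove 1 6.938893903907228e-18 644
```

```bash
cat > r.py <<'E'
from h import *
z=np.load("wl.npz");W,d=z["W"],z["d"]
s=get_state();zc=s["tcp_pos"][2]
a=np.deg2rad(91.5);E=np.c_[[np.cos(a),np.sin(a)],[-np.sin(a),np.cos(a)]];T=(W[...,:2]-[.5195,-.2365])@E;h=W[...,2]
v,u=np.mgrid[:420,:560]
m=(d>0)&(abs(u-282)<75)&(v<250)&(h>zc+.005)&(h<zc+.04)
print("roller flat end along",np.percentile(T[m][:,0],[97,99,99.7]))
for x in(.02,.03,.04,.05,.06,.07):
    k=m&(abs(T[...,0]-x)<.003)
    if k.sum()<30:continue
    t=T[k][:,1];A=np.c_[2*t,2*h[k],np.ones(k.sum())];q=np.linalg.lstsq(A,t**2+h[k]**2,rcond=None)[0];print(x,"axis lat,z",q[:2].round(4),"crown",np.percentile(h[k],97).round(4))
k=(d>0)&(abs(h-.076)<.006)&(abs(T[...,1])<.028)&(T[...,0]>.07)&(T[...,0]<.1)
if k.sum():print("plate along",np.percentile(T[k][:,0],[1,3,97,99]),k.sum())
E
python3 r.py
```

```text
roller flat end along [0.06667514 0.06750666 0.06769562]
0.02 axis lat,z [0.     0.2077] crown 0.2316
0.03 axis lat,z [1.000e-04 2.077e-01] crown 0.2316
0.04 axis lat,z [1.000e-04 2.077e-01] crown 0.2316
0.05 axis lat,z [1.000e-04 2.077e-01] crown 0.2317
0.06 axis lat,z [2.000e-04 2.076e-01] crown 0.2317
0.07 axis lat,z [-0.      0.2163] crown 0.2309
plate along [0.08004645 0.08009017 0.08997165 0.09007536] 1202
```

>>> play_rows(
  series=[
    {"angular": [0,0,0],"translation": [-0.003,0.02,0],"claw": 0.4},
    {"angular": [0,0,0],"translation": [-0.006,0.045,0],"claw": 0.4},
    {"angular": [0,0,0],"translation": [-0.007,0.07,0],"claw": 0.4},
    {"angular": [0,0,0],"translation": [-0.007,0.095,0],"claw": 0.4},
    {"angular": [0,0,0],"translation": [-0.007,0.112,0],"claw": 0.4},
    {"angular": [0,0,0],"translation": [-0.007,0.12,0],"claw": 0.4},
    {"angular": [0,0,0],"translation": [-0.007,0.12,0],"claw": 0.4},
    {"angular": [0,0,0],"translation": [-0.007,0.12,0],"claw": 0.4},
  ],
)

```text
clock: 8.55
tcp_pos: [0.5201, -0.238, 0.0918]
tcp_rot: [-89.5, -0.3, -88.4]
ft_force: [-0.2, 0.3, -2.1]
width: 0.539
```

```bash
python3 m.py w3; python3 r.py
```

```text
8.55 [ 16.09443112  30.39153839   7.33303742 108.26531573  -5.56927153
  41.09291499  28.19711958] [ 0.5201319  -0.23796753  0.09178864] [-89.48101506  -0.28044751 -88.39794447]
roller flat end along [0.07291417 0.07374224 0.07394038]
0.02 axis lat,z [-0.0018  0.0892] crown 0.1031
0.03 axis lat,z [-0.0018  0.089 ] crown 0.1129
0.04 axis lat,z [-0.0017  0.089 ] crown 0.1131
0.05 axis lat,z [-0.0017  0.0889] crown 0.113
0.06 axis lat,z [-0.0017  0.0889] crown 0.1128
0.07 axis lat,z [-0.0016  0.0888] crown 0.1126
plate along [0.07984198 0.07990386 0.08950173 0.08966471] 4045
```

>>> play_rows(
  series=[
    {"angular": [0,0,0],"translation": [0,0.006,-0.0017],"claw": 0.4},
    {"angular": [0,0,0],"translation": [0,0.012,-0.0017],"claw": 0.4},
    {"angular": [0,0,0],"translation": [0,0.018,-0.0017],"claw": 0.4},
    {"angular": [0,0,0],"translation": [0,0.023,-0.0017],"claw": 0.4},
    {"angular": [0,0,0],"translation": [0,0.026,-0.0017],"claw": 0.4},
    {"angular": [0,0,0],"translation": [0,0.026,-0.0017],"claw": 0.4},
    {"angular": [0,0,0],"translation": [0,0.026,-0.0017],"claw": 0.4},
  ],
)

```text
clock: 9.52
tcp_pos: [0.5188, -0.2382, 0.0659]
tcp_rot: [-89.5, -0.3, -88.4]
ft_force: [-0.9, 0.0, -1.3]
width: 0.541
```

```bash
python3 m.py w4; python3 r.py
```

```text
9.525 [ 16.47984724  32.65510848   6.94565351 108.91093264  -5.98851284
  38.16711115  28.61544836] [ 0.51878081 -0.23818995  0.06594082] [-89.46125052  -0.28792229 -88.39706015]
roller flat end along [0.08825677 0.08914981 0.0894816 ]
0.02 axis lat,z [-0.0005  0.063 ] crown 0.0774
0.03 axis lat,z [-0.0004  0.0631] crown 0.0871
0.04 axis lat,z [-0.0004  0.0632] crown 0.0873
0.05 axis lat,z [-0.0003  0.0631] crown 0.0871
0.06 axis lat,z [-0.0003  0.0629] crown 0.0868
0.07 axis lat,z [-0.0003  0.0629] crown 0.0868
plate along [0.07047332 0.07139733 0.08930984 0.08957754] 6865
```

>>> play_rows(
  series=[
    {"angular": [0,0,0],"translation": [0,0.002,-0.0003],"claw": 0.4},
    {"angular": [0,0,0],"translation": [0,0.0035,-0.0003],"claw": 0.4},
    {"angular": [0,0,0],"translation": [0,0.0045,-0.0003],"claw": 0.4},
    {"angular": [0,0,0],"translation": [0,0.0045,-0.0003],"claw": 0.4},
  ],
)

```text
clock: 10.12
tcp_pos: [0.5191, -0.2383, 0.0618]
tcp_rot: [-89.4, -0.3, -88.4]
ft_force: [0.8, 0.5, 1.0]
width: 0.543
```

>>> play_rows(
  series=[
    {"angular": [0,0,0],"translation": [0,0,0],"claw": 0.6},
    {"angular": [0,0,0],"translation": [0,0,0],"claw": 0.7},
    {"angular": [0,0,0],"translation": [0,0,0],"claw": 0.85},
    {"angular": [0,0,0],"translation": [0,0,0],"claw": 1},
    {"angular": [0,0,0],"translation": [0,0,0],"claw": 1},
    {"angular": [0,0,0],"translation": [0,0,0],"claw": 1},
  ],
)

```text
clock: 10.88
tcp_pos: [0.5191, -0.2383, 0.0618]
tcp_rot: [-89.4, -0.3, -88.4]
ft_force: [-0.0, -0.7, -0.7]
width: 0.998
```

>>> play_rows(
  series=[
    {"angular": [0,0,0],"translation": [0,-0.01,0],"claw": 1},
    {"angular": [0,0,0],"translation": [0,-0.025,0],"claw": 1},
    {"angular": [0,0,0],"translation": [0,-0.045,0],"claw": 1},
    {"angular": [0,0,0],"translation": [0,-0.07,0],"claw": 1},
    {"angular": [0,0,0],"translation": [0,-0.09,0],"claw": 1},
    {"angular": [0,0,0],"translation": [0,-0.09,0],"claw": 1},
    {"angular": [0,0,0],"translation": [0,-0.09,0],"claw": 1},
  ],
)

```text
clock: 11.75
tcp_pos: [0.5179, -0.2377, 0.1517]
tcp_rot: [-89.4, -0.3, -88.4]
ft_force: [-0.1, 0.7, -0.2]
width: 1.002
```

```bash
python3 m.py w5; python3 - <<'E'
from h import *
z=np.load("wl.npz");W,d=z["W"],z["d"]
a=np.deg2rad(91.5);E=np.c_[[np.cos(a),np.sin(a)],[-np.sin(a),np.cos(a)]];T=(W[...,:2]-[.5195,-.2365])@E;h=W[...,2]
m=(d>0)&(abs(T[...,1])<.024)&(h>.062)&(h<.09)
t=T[m];c,e=np.histogram(t[:,0]*1000,np.arange(-90,96,3));print(dict(zip(e[:-1].astype(int).tolist(),c.tolist())))
for x in(-.06,-.03,0,.02,.04,.06):
    k=m&(abs(T[...,0]-x)<.003)
    if k.sum()<30:continue
    y=T[k][:,1];A=np.c_[2*y,2*h[k],np.ones(k.sum())];q=np.linalg.lstsq(A,y**2+h[k]**2,rcond=None)[0];print(x,"axis lat,z",q[:2].round(4),"crown",np.percentile(h[k],97).round(4))
E
```

```text
11.75 [ 15.47006931  25.11320609   8.11594748 106.91507067  -4.6226901
  47.61757607  27.5101536 ] [ 0.51790565 -0.23769454  0.15174431] [-89.40189546  -0.29570802 -88.39888843]
{-90: 26, -87: 0, -84: 0, -81: 0, -78: 34, -75: 230, -72: 209, -69: 225, -66: 272, -63: 234, -60: 224, -57: 237, -54: 285, -51: 255, -48: 233, -45: 258, -42: 289, -39: 248, -36: 279, -33: 263, -30: 282, -27: 279, -24: 278, -21: 286, -18: 275, -15: 300, -12: 298, -9: 292, -6: 310, -3: 306, 0: 309, 3: 318, 6: 312, 9: 324, 12: 323, 15: 339, 18: 335, 21: 337, 24: 338, 27: 355, 30: 363, 33: 349, 36: 364, 39: 367, 42: 383, 45: 381, 48: 384, 51: 389, 54: 396, 57: 413, 60: 387, 63: 428, 66: 410, 69: 434, 72: 248, 75: 0, 78: 250, 81: 474, 84: 474, 87: 518, 90: 0}
-0.06 axis lat,z [-0.0006  0.0586] crown 0.0827
-0.03 axis lat,z [-0.0006  0.0587] crown 0.0827
0 axis lat,z [-0.0007  0.0587] crown 0.0828
0.02 axis lat,z [-0.0007  0.0589] crown 0.0828
0.04 axis lat,z [-0.0008  0.059 ] crown 0.0832
0.06 axis lat,z [-0.0008  0.0588] crown 0.0828
```

View pics/w5.png

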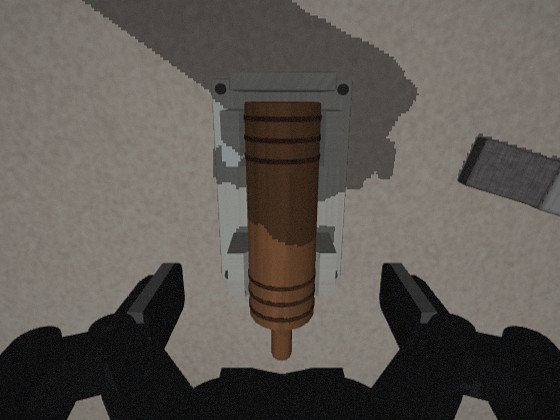

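The wrist view shows the roller lying straight in the V with its flat end just short of the plate (row 100) and the spindle at (282,345) pointing out of the open end. The gap is about 5.5 mm and the crown is at 82.7 mm. Next I'll close the fingers and press mid-barrel.

>>> play_rows(
  series=[
    {"angular": [-0.6,0,0],"translation": [0,0,0.0023],"claw": 0.6},
    {"angular": [-0.6,0,0],"translation": [0,0,0.0023],"claw": 0.3},
    {"angular": [-0.6,0,0],"translation": [0,0,0.0023],"claw": 0},
    {"angular": [-0.6,0,0],"translation": [0,0,0.0023],"claw": 0},
    {"angular": [-0.6,0,0],"translation": [0,0,0.0023],"claw": 0},
    {"angular": [-0.6,0,0],"translation": [0,0,0.0023],"claw": 0},
    {"angular": [-0.6,0,0],"translation": [0,0,0.0023],"claw": 0},
  ],
)

```text
clock: 12.72
tcp_pos: [0.5198, -0.2375, 0.151]
tcp_rot: [-90.1, -0.3, -88.4]
ft_force: [-0.3, 0.7, 0.2]
width: 0.001
```

>>> play_rows(
  series=[
    {"angular": [0,0,0],"translation": [0,0.015,0],"claw": 0},
    {"angular": [0,0,0],"translation": [0,0.03,0],"claw": 0},
    {"angular": [0,0,0],"translation": [0,0.038,0],"claw": 0},
    {"angular": [0,0,0],"translation": [0,0.044,0],"claw": 0},
    {"angular": [0,0,0],"translation": [0,0.044,0],"claw": 0},
    {"angular": [0,0,0],"translation": [0,0.044,0],"claw": 0},
  ],
)

```text
clock: 13.48
tcp_pos: [0.52, -0.2378, 0.1073]
tcp_rot: [-90.0, -0.3, -88.4]
ft_force: [0.7, 0.1, -0.4]
width: -0.003
```

Contact is expected near TCP z ≈ 0.1015. I'll step down slowly.

>>> play_rows(
  series=[
    {"angular": [0,0,0],"translation": [0,0.002,0],"claw": 0},
    {"angular": [0,0,0],"translation": [0,0.004,0],"claw": 0},
    {"angular": [0,0,0],"translation": [0,0.005,0],"claw": 0},
    {"angular": [0,0,0],"translation": [0,0.005,0],"claw": 0},
    {"angular": [0,0,0],"translation": [0,0.005,0],"claw": 0},
  ],
)

```text
clock: 14.1
tcp_pos: [0.52, -0.2379, 0.1024]
tcp_rot: [-90.0, -0.3, -88.4]
ft_force: [-0.5, -0.7, -0.7]
width: 0.002
```

>>> play_rows(
  series=[
    {"angular": [0,0,0],"translation": [0,0.0006,0],"claw": 0},
    {"angular": [0,0,0],"translation": [0,0.0012,0],"claw": 0},
    {"angular": [0,0,0],"translation": [0,0.0015,0],"claw": 0},
    {"angular": [0,0,0],"translation": [0,0.0015,0],"claw": 0},
    {"angular": [0,0,0],"translation": [0,0.0015,0],"claw": 0},
  ],
)

```text
clock: 14.72
tcp_pos: [0.5201, -0.2379, 0.101]
tcp_rot: [-90.0, -0.3, -88.4]
ft_force: [-1.5, -0.3, 3.8]
width: 0.001
```

>>> play_rows(
  series=[
    {"angular": [0,0,0],"translation": [0,0.0005,0],"claw": 0},
    {"angular": [0,0,0],"translation": [0,0.001,0],"claw": 0},
    {"angular": [0,0,0],"translation": [0,0.001,0],"claw": 0},
    {"angular": [0,0,0],"translation": [0,0.001,0],"claw": 0},
  ],
)

```text
clock: 15.22
tcp_pos: [0.5201, -0.2379, 0.1009]
tcp_rot: [-90.0, -0.3, -88.4]
ft_force: [-3.5, 1.4, 9.4]
width: 0.003
```

>>> play_rows(
  series=[
    {"angular": [0,0,0],"translation": [0,0.0012,-0.0004],"claw": 0},
    {"angular": [0,0,0],"translation": [0,0.0018,-0.0004],"claw": 0},
    {"angular": [0,0,0],"translation": [0,0.0018,-0.0004],"claw": 0},
    {"angular": [0,0,0],"translation": [0,0.0018,-0.0004],"claw": 0},
    {"angular": [0,0,0],"translation": [0,0.0018,-0.0004],"claw": 0},
  ],
)

```text
clock: 15.85
tcp_pos: [0.5201, -0.2379, 0.1008]
tcp_rot: [-90.0, -0.3, -88.4]
ft_force: [-4.4, 3.5, 15.1]
width: 0.0
```

```bash
python3 m.py w6; python3 - <<'E'
from h import *
s=get_state();print(s["clock"],s["tcp_pos"],s["ft_force"],s["ft_torque"],s["width"])
z=np.load("wl.npz");W,d=z["W"],z["d"]
a=np.deg2rad(91.5);E=np.c_[[np.cos(a),np.sin(a)],[-np.sin(a),np.cos(a)]];T=(W[...,:2]-[.5195,-.2365])@E;h=W[...,2]
m=(d>0)&(abs(T[...,1])<.024)&(h>.066)&(h<.09)
c,e=np.histogram(T[m][:,0]*1000,np.arange(50,96,2));print(dict(zip(e[:-1].astype(int).tolist(),c.tolist())))
for x in(.03,.04,.06):
    k=m&(abs(T[...,0]-x)<.003)
    if k.sum()<30:continue
    y=T[k][:,1];A=np.c_[2*y,2*h[k],np.ones(k.sum())];q=np.linalg.lstsq(A,y**2+h[k]**2,rcond=None)[0];print(x,"axis",q[:2].round(4),"crown",np.percentile(h[k],97).round(4))
p,_=camera("scene");cv2.imwrite("pics/s6.png",cv2.resize(p[180:360,60:300,::-1],None,fx=3,fy=3,interpolation=2))
E
```

```text
15.85 [ 15.77322174  29.80424123   7.6067657  107.69663879  -5.21711267
  42.69637455  27.80869038] [ 0.52009381 -0.23793149  0.10084631] [-89.96949782  -0.27330361 -88.40514563]
15.95 [ 0.52010626 -0.23791201  0.10082742] [-4.64138005  1.85486701 15.42709021] [0.61751418 1.02462066 0.08864752] 0.0007025586376896499
{50: 417, 52: 459, 54: 455, 56: 453, 58: 463, 60: 466, 62: 463, 64: 474, 66: 502, 68: 489, 70: 494, 72: 394, 74: 0, 76: 0, 78: 112, 80: 577, 82: 605, 84: 650, 86: 607, 88: 497, 90: 0, 92: 0}
0.03 axis [-0.0008  0.0589] crown 0.0828
0.04 axis [-0.0008  0.059 ] crown 0.0832
0.06 axis [-0.0009  0.059 ] crown 0.0829
```

View pics/s6.png

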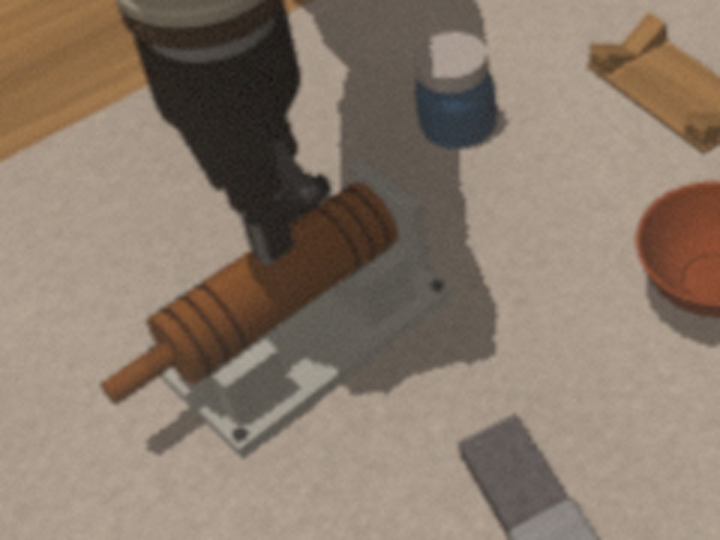

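>>> play_rows(
  series=[
    {"angular": [0,0,0],"translation": [0,0.0018,-0.0006],"claw": 0},
    {"angular": [0,0,0],"translation": [0,0.0018,-0.0012],"claw": 0},
    {"angular": [0,0,0],"translation": [0,0.0018,-0.0012],"claw": 0},
    {"angular": [0,0,0],"translation": [0,0.0018,-0.0012],"claw": 0},
  ],
)

```text
clock: 16.5
tcp_pos: [0.52, -0.2379, 0.1009]
tcp_rot: [-89.8, -0.3, -88.4]
ft_force: [-3.1, 2.6, 14.3]
width: -0.002
```

```bash
python3 - <<'E'
from rig import *
for _ in range(6):camera("top")
s=get_state();print(s["clock"],s["ft_force"],s["tcp_pos"],s["dq"].round(2))
if 8<s["ft_force"][2]<20: print(sign_off())
E
```

```text
16.8 [-3.02255076  2.92250849 14.40478786] [ 0.51999448 -0.237923    0.10084998] [ 0.07 -0.07 -0.03  0.09 -0.03 -0.1   0.01]
the job is handed in; nothing more can be done
None
```

The thick roller is in the V-block and I handed the job in at 16.8 s, with the closed fingertips still pressing down on its crown mid-barrel. It lies lined up with the groove, spindle out of the open end.

**Last checks:**
- **Seating:** the crown measured about 83 mm, against 82 mm nominal.
- **Alignment:** the roller was within 1 mm of the groove's centre plane.
- **Gap to stop plate:** about 6 mm.
- **Push:** a steady 14.4 N down.
- **Other things:** I sent no moves near the slim roller, bowl, jar or red look-alike. I did not re-measure their positions at the end.

**Disagreements and unconfirmed points:**
- **Cameras:** the top and wrist cameras differed by about 3–4 mm on raised parts. The base outline also disagreed with the saddles and stop plate by a similar amount. I relied on the wrist view, measuring the roller relative to the plate.
- **Sideways force:** about 3 N remained on the fingertips at the end, down from about 4.6 N. By my estimate both sloping sides still carry well over 2 N, but I could not measure each side directly.

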